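Open the long drill-bit case

TASK

Open the longer of the two drill-bit cases so that the bits can be reached: press the release tab in its cover down and, keeping it held down, slide the cover away from you to fully open, then let the tab go. Leave the shorter case shut.

Things in the scene. Friction and masses are not known exactly. Their poses are not given: they have to be found in the camera images.
- long_case: The LONG case: flat grey plastic box 200 x 86 x 42 mm (along x, y, z), fixed to the bench; origin under its centre. x = opening direction, away from the robot within 17 degrees; y left, z up. Behind its tab a grey thumb ridge, part of the cover, stands across it: 44 mm wide, 8 thick, near face 24 mm in +x from the tab's centre, top 53 mm above the bench. The rest lies below 43 mm.
- long_tab_top (a point): Centre of the top of the long case's release tab, moving with it; axes as the case. The tab is a black flat-topped push pad, 44 mm along the case by 40 mm across, set in the cover 42 mm from the case's end nearest the robot. At rest its top is 50 mm above the bench, 11 mm above the cover. A fingertip on the pressed tab can push against the ridge beyond it.
- long_tab (a joint): How far the long case's tab is pressed, m: 0 up, 0.008 fully down. Moves straight down against a spring, 2 N at first, 4.6 N fully down, and rises when let go. The latch is free beyond 0.004; with the tab higher the cover is blocked after 3 mm of travel. The tab moves with the cover.
- long_cover (a joint): How far the long case's cover has slid open along +x, m: 0 shut, 0.090 fully open (end stop). Slides in rails, friction 1 to 2 N, stays where it is left.
- short_cover (a joint): The cover of the SHORT case, a bystander: 0 shut, 0.050 open (m). Same make, material, width, tab and ridge as the long one, its tab too 42 mm from its near end, but only 130 mm long. The cases stand side by side, their centres 0.16 to 0.33 m apart; either may be the left one.

How it is judged:
On the way:
1. the long case's tab is held down (at least 4 mm) while its cover is slid past 30 mm (value of joint long_tab above 0.004 m and value of joint long_cover above 0.03 m), for 0.05 s.
At the end, for the whole second after the job is handed in: The long case's cover stands open by at least 78 of its 90 mm and is at rest, its tab is up again (less than 2 mm down), and the short case's cover is shut (within 4 mm) (value of joint long_cover above 0.078 m and value of joint long_tab below 0.002 m and velocity of joint long_cover below 0.01 m/s and value of joint short_cover below 0.004 m); the robot touches nothing.
It fails at once if the short case's cover is slid open by more than 10 mm (value of joint short_cover above 0.01 m).
It fails at once if the long case's latch is forced: its cover passes 10 mm with the tab not pressed (value of joint long_cover between 0.01 and 0.016 m and value of joint long_tab below 0.002 m).
It also fails if it takes over 32 s, if anything falls off the work surface, if the arm or the gripper's body presses on something with over 40 N, if the wrist force passes 120 N, or if a joint passes its speed limit or range.

ROBOT

A 6-joint arm with a two-finger parallel gripper is mounted at the origin on a cart in front of the work surface, level with it; the furniture and walls round the work are solid. World frame = base frame: x ahead of the robot, y to its left, z up, the work surface at z = 0. Lengths are in m, angles in rad, forces in N, time in s.
With the tool pointing down it reaches from about 0.35 to 0.775 m from the base axis. Payload 5.5 kg.
Tool frame: the origin (TCP) lies between the finger pads; the fingertips stand 22 mm ahead of it and the grasp point (between the pads) lies 3 mm ahead of it; z points along the fingers, y is the line along which they close (so a half turn about z gives the same grasp; the last joint's range is limited). The gripper opens to 85 mm and grips with 20 to 120 N. Pads are 22 mm wide; open, the fingers measure 114 mm over their backs; the gripper's body (76 mm by 85 mm) begins 54 mm behind the grasp point. The pads swing forward as they close: fully open they stand 13 mm farther back than shut.
Start: joints at [-1.257, 0.313, 0.046, 1.304, 0, 1.431], TCP at [0.252, -0.517, 0.253] pointing down, gripper open.
Joint ranges: [-2.76, 2.76], [-0.86, 1.69], [-1.03, 1.26], [-2.2, 2.34], [-1.47, 1.5], [-3.14, 3.14]. Speed limits (rad/s): [2.57, 2.57, 3.14, 3.14, 3.14, 3.14].

INTERFACE

Orientations are given as a unit quaternion [w, x, y, z].
In Python, from workcell import env, eyes, order gives the robot as it stands (env), with the cameras (eyes) and the job (order).
- The arm moves only by the tool creep_tool, called after "Request:" in YAML: its name, and indented under it one key for each argument. Schema: {"type":"object","properties":{"plan":{"type":"array","items":{"type":"number"},"minItems":6,"maxItems":48},"finger_gap":{"type":"number"},"force":{"type":"number"},"only":{"type":"string"},"quiet":{"type":"boolean"},"lines":{"type":"string"}},"required":["plan"],"additionalProperties":false}. plan is one flat list of numbers that holds 1 to 8 rows one after another, with no inner brackets; each row has 6 numbers: dx, dy, dz in shares of 1 m (1.0 is 1 m), then a rotation vector rx, ry, rz in a scale on which 1.0 is pi/2 rad; each row is the pose to reach, as a shift and turn from the pose commanded when the call began, along the tool's axes at that moment; what a row does not reach only later rows make up. A row lasts 1/8 s, in which the tool goes at most 0.0625 m and 0.188 rad, less where a joint would pass 70% of its speed; a pose out of reach is approached as far as the arm can. finger_gap is the finger opening in m, set as the call begins (left out keeps the last). The fingers move at their own pace and stop on an object; force is the grip in N (left out, the last holds). Time passes only in rows, so rows that do not move let the fingers close. The tool returns the time, the measured TCP pose, the force, the opening and the grip force at its end. only (a regular expression) keeps the lines of the reply that match it, lines (a string "A,B") keeps lines A to B, and quiet returns only ok. A shift or turn number past 1, either way, is cut back to 1. Input that does not fit is refused with a message, and nothing moves.
- env.get_state(): the state, without advancing time (a new reading comes with each control period).
- eyes.read_camera(name): name is "scene" or "top" or "wrist"; returns a dict with "image" (400x640x3 uint8, red, green, blue), "K" (3x3 intrinsics, pixels), "D" ([k1, k2, p1, p2, k3] as OpenCV has them; the pictures are not rectified), "R" (3x3) and "t" (3): a world point X has camera coordinates R X + t. Camera axes: x right, y down, z forward; pixel columns grow to the right and rows downward; lengths in m; the calibration is good to about 2 mm. A picture is of the moment at which its call begins. There is no depth.
- order.hand_in(): hands the job in; it is judged then, once.
The state is a dict: "clock": time; "joint_pos": joint angles; "qvel": joint speeds; "tau": joint torques, N m; "tcp_pos": TCP position; "orientation": TCP orientation; "wrist_force": force on the tool from outside, world axes, zero at the start; "ft_torque": the same for the moment, N m; "finger_gap": finger opening in m; "grip_force": force on a finger pad.
Only numpy, scipy, OpenCV 4.12 (cv2) and the standard library are available. Lean on these libraries where they do the work, as an engineer would, in place of code of your own. Each camera call takes 0.05 s, during which the arm holds its last target. There are 200 camera calls.

## Working session

There is one attempt and no reset: what is moved stays moved. The work goes in short steps, Python scripts to look and compute and a tool call to move; the robot and the scene stay as the last step left them, time stands still between calls to the robot, and variables do not carry over. Pictures are saved under pics/ and viewed, at most 10 in all, crops included, and the job is handed in when it is done.

```bash
ls; mkdir -p pics; python3 - <<'E'
from workcell import env, eyes, order
import cv2,pickle
for n in ["top","scene"]:
    c=eyes.read_camera(n); pickle.dump(c,open(f"{n}0.pkl","wb"))
    cv2.imwrite(f"pics/{n}0.png",c["image"][:,:,::-1])
s=env.get_state();print(s)
E
```

```text
pics
workcell.py
{'clock': 0.1, 'joint_pos': array([-1.25658021e+00,  3.13937205e-01,  4.51214054e-02,  1.30362148e+00,
        2.26338434e-05,  1.43120217e+00]), 'qvel': array([ 0.00060305, -0.00107583,  0.00387529, -0.00057089, -0.00155735,
        0.00062257]), 'tau': array([ 3.08423259e-03, -4.81727028e+01,  2.99241507e+01,  1.28586733e-02,
       -8.47670435e-05, -1.83579232e-06]), 'tcp_pos': array([ 0.25194713, -0.51640302,  0.25250304]), 'orientation': array([-8.18337770e-04,  9.74366964e-01,  2.24962989e-01, -6.02717954e-05]), 'wrist_force': array([ 0.07814562, -0.91401133,  0.33568149]), 'ft_torque': array([0.03693941, 0.04348088, 0.00869716]), 'grip_force': 0.0, 'finger_gap': 0.08549091671835303}
```

View pics/top0.png

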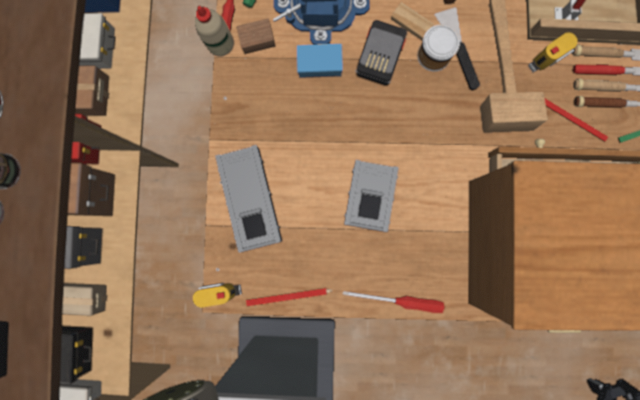

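View pics/scene0.png

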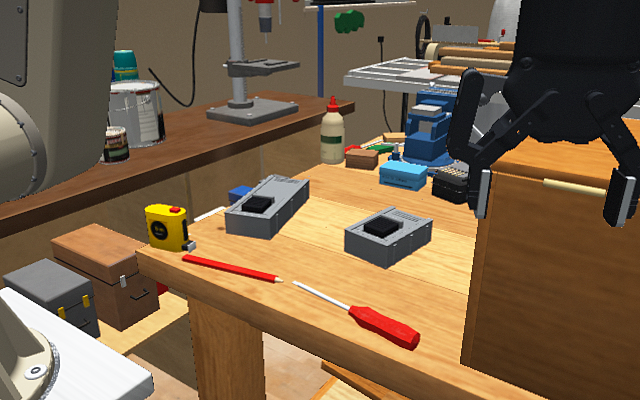

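The top view shows the long case on the left (centre about 249,198, tab about 254,225) and the short case on the right (tab about 370,206). In the scene view the long tab is near (258,204) and the short one near (382,227). I'll enlarge both.

```bash
python3 - <<'E'
import cv2
a=cv2.imread("pics/top0.png")[140:260,205:285]
b=cv2.imread("pics/scene0.png")[165:245,215:320]
cv2.imwrite("pics/ca.png",cv2.resize(a,None,fx=5,fy=5,interpolation=cv2.INTER_CUBIC))
cv2.imwrite("pics/cb.png",cv2.resize(b,None,fx=7,fy=7,interpolation=cv2.INTER_CUBIC))
E
```

```text
(no output)
```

View pics/ca.png

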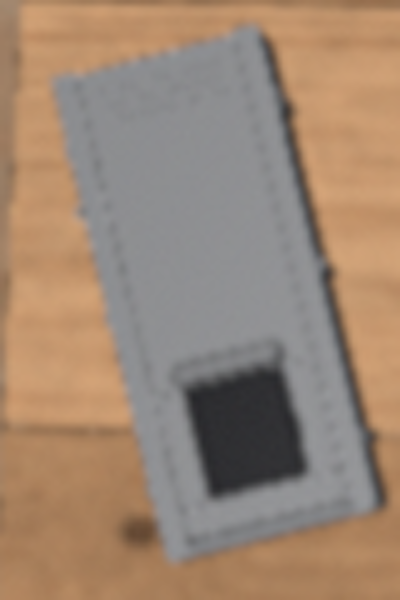

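View pics/cb.png

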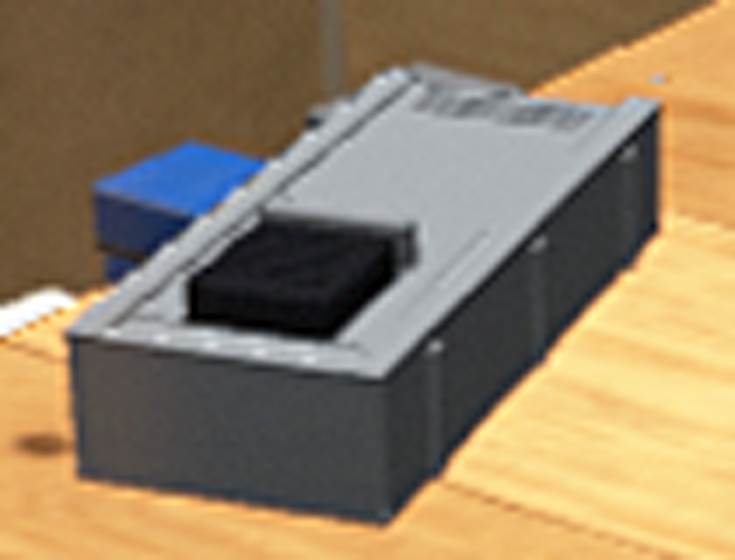

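Top crop, tab corners: (186,388), (285,366), (305,472) and (212,497). Case top corners: (55,80), (258,28), (382,505) and (170,560). Scene crop, tab top: (190,283), (338,305), (392,255) and (262,228). Case top: (70,335), (385,378), (658,103) and (405,68). Next I'll triangulate these.

```bash
cat > h.py <<'E'
import numpy as np,cv2,pickle
def und(c,p):
    return cv2.undistortPoints(np.array(p,float).reshape(-1,1,2),c["K"],c["D"]).reshape(-1,2)
def P(c): return np.c_[c["R"],c["t"]]
def tri(a,pa,b,pb):
    X=cv2.triangulatePoints(P(a),P(b),und(a,pa).T,und(b,pb).T); return (X[:3]/X[3]).T
def plane(c,p,z):
    d=np.c_[und(c,p),np.ones(len(p))]@c["R"]; o=-c["R"].T@c["t"]
    return o+d*((z-o[2])/d[:,2])[:,None]
E
python3 - <<'E'
from h import *
np.set_printoptions(precision=4,suppress=True)
t=pickle.load(open("top0.pkl","rb"));s=pickle.load(open("scene0.pkl","rb"))
f=lambda p,k,o:(np.array(p)+.5)/k-.5+np.array(o)
# order FL FR NR NL
pt=f([(186,388),(285,366),(305,472),(212,497),(55,80),(258,28),(382,505),(170,560)],5,(205,140))
ps=f([(262,228),(392,255),(338,305),(190,283),(405,68),(658,103),(385,378),(70,335)],7,(215,165))
X=tri(t,pt,s,ps);print(X);print("tab",X[:4].mean(0),"case",X[4:].mean(0))
T=plane(t,pt[:4],.05);C=plane(t,pt[4:],.042)
print(T,T.mean(0));print(C,C.mean(0))
S=plane(s,ps[:4],.05);S2=plane(s,ps[4:],.042);print(S.mean(0),S2,S2.mean(0))
for Q in(C,S2):
    d=Q[0]+Q[1]-Q[2]-Q[3];print(np.arctan2(d[1],d[0]),np.linalg.norm(d)/2,np.linalg.norm(Q[0]-Q[1]), "tab pred",Q.mean(0)[:2]-.058*d[:2]/np.linalg.norm(d[:2]))
E
```

```text
[[ 0.5168  0.014   0.0463]
 [ 0.5258 -0.0236  0.0444]
 [ 0.4863 -0.0358  0.0479]
 [ 0.4748  0.0011  0.0488]
 [ 0.6401  0.0708  0.0425]
 [ 0.6616 -0.0084  0.0414]
 [ 0.473  -0.0639  0.0403]
 [ 0.4495  0.0186  0.0396]]
tab [ 0.5009 -0.0111  0.0468] case [0.556  0.0043 0.0409]
[[ 0.5171  0.0127  0.05  ]
 [ 0.5267 -0.026   0.05  ]
 [ 0.4857 -0.0353  0.05  ]
 [ 0.4749  0.0008  0.05  ]] [ 0.5011 -0.0119  0.05  ]
[[ 0.639   0.0724  0.042 ]
 [ 0.6616 -0.0087  0.042 ]
 [ 0.4736 -0.0649  0.042 ]
 [ 0.4496  0.0181  0.042 ]] [0.556  0.0042 0.042 ]
[ 0.4951 -0.0157  0.05  ] [[ 0.6419  0.0699  0.042 ]
 [ 0.66   -0.0092  0.042 ]
 [ 0.4698 -0.0654  0.042 ]
 [ 0.4456  0.0146  0.042 ]] [0.5543 0.0024 0.042 ]
0.2848640930376033 0.19658724493093194 0.08422499472458897 tab pred [ 0.5003 -0.0121]
0.28082568290271775 0.20114394550573284 0.08118244005937575 tab pred [ 0.4986 -0.0136]
```

The long tab is at about (0.500, -0.012, 0.050) with yaw 0.283. Both methods agree, and the sizes and heights fit. Before moving I'll check how clear the start pose is of the cabinet.

```bash
python3 - <<'E'
from h import *
np.set_printoptions(precision=3,suppress=True)
t=pickle.load(open("top0.pkl","rb"));s=pickle.load(open("scene0.pkl","rb"))
print("cams",-t["R"].T@t["t"],-s["R"].T@s["t"])
for p in [(.252,-.517,.253),(.252,-.517,.0)]:
    for c in(t,s):print(p,cv2.projectPoints(np.array([p]),cv2.Rodrigues(c["R"])[0],c["t"],c["K"],c["D"])[0].ravel())
for z in(0,.15,.25,.35): print(z,plane(t,[(470,180),(470,300),(515,163),(515,327)],z)[:,:2].ravel(), plane(s,[(475,170),(462,360)],z).ravel())
from workcell import env, eyes, order
from scipy.spatial.transform import Rotation as R
S=env.get_state();q=S["orientation"];Rt=R.from_quat(np.r_[q[1:],q[0]])
print(Rt.as_matrix())
for g in[(.252,-.517,.33),(.5,-.012,.33),(.5,-.012,.12)]:print(g,Rt.inv().apply(np.array(g)-S["tcp_pos"]))
print(t["K"],s["K"][0])
E
```

```text
cams [ 0.49  -0.168  0.927] [-0.118 -0.572  0.399]
(0.252, -0.517, 0.253) [566.031 400.601]
(0.252, -0.517, 0.253) [547.119 206.012]
(0.252, -0.517, 0.0) [503.637 355.943]
(0.252, -0.517, 0.0) [499.997 460.103]
0 [ 0.607 -0.445  0.363 -0.447  0.645 -0.539  0.311 -0.539] [ 1.025 -0.232  0.     0.363 -0.441  0.   ]
0.15 [ 0.588 -0.4    0.384 -0.401  0.62  -0.479  0.34  -0.479] [ 0.595 -0.36   0.15   0.182 -0.49   0.15 ]
0.25 [ 0.576 -0.37   0.397 -0.371  0.603 -0.439  0.359 -0.439] [ 0.308 -0.445  0.25   0.061 -0.523  0.25 ]
0.35 [ 0.563 -0.34   0.411 -0.341  0.586 -0.399  0.378 -0.399] [ 0.022 -0.531  0.35  -0.059 -0.556  0.35 ]
[[ 0.899  0.438 -0.   ]
 [ 0.438 -0.899  0.002]
 [ 0.    -0.002 -1.   ]]
(0.252, -0.517, 0.33) [-0.     0.    -0.077]
(0.5, -0.012, 0.33) [ 0.444 -0.345 -0.077]
(0.5, -0.012, 0.12) [ 0.444 -0.344  0.133]
[[452.724   0.    318.187]
 [  0.    452.724 199.107]
 [  0.      0.      1.   ]] [506.839   0.    323.092]
```

Units first: turns go in shares of pi/2 rad. So 0.171 rad is 0.1089.

Request:
creep_tool:
  plan: [0.02,-0.04,-0.03,0,0,0,0.05,-0.085,-0.05,0,0,0,0.08,-0.13,-0.05,0,0,0,0.12,-0.18,-0.05,0,0,0,0.16,-0.2,-0.05,0,0,0.0318,0.21,-0.22,-0.03,0,0,0.0637,0.26,-0.245,0,0,0,0.1089,0.31,-0.27,0.03,0,0,0.1089]
  finger_gap: 0
  force: 20

```text
clock: 1.1
tcp_pos: [0.4122, -0.1381, 0.2234]
orientation: [0.0, 0.99, 0.141, 0.0]
wrist_force: [0.6, -0.3, 0.3]
finger_gap: 0.0001
grip_force: 0.0
```

```bash
python3 - <<'E'
from workcell import env, eyes, order
import numpy as np
from scipy.spatial.transform import Rotation as R
S=env.get_state();q=S["orientation"];Rt=R.from_quat(np.r_[q[1:],q[0]])
print(S["tcp_pos"],S["joint_pos"],Rt.as_matrix()[:,0],Rt.inv().apply(np.array([.5,-.012,.12])-S["tcp_pos"]))
E
```

```text
[ 0.41219776 -0.13807897  0.22343889] [-5.08215859e-01  5.43820837e-02 -3.46969615e-01  1.16841496e+00
 -1.59291409e-04  2.35133495e+00] [9.60488932e-01 2.78317514e-01 6.11354692e-04] [ 0.11935982 -0.09674787  0.10343029]
```

Request:
creep_tool:
  plan: [0.04,-0.03,0.03,0,0,0,0.08,-0.06,0.06,0,0,0,0.118,-0.095,0.1,0,0,0,0.118,-0.095,0.1,0,0,0,0.118,-0.095,0.1,0,0,0]

```text
clock: 1.72
tcp_pos: [0.4977, -0.0153, 0.1239]
orientation: [-0.0, 0.99, 0.141, -0.001]
wrist_force: [-0.1, -0.5, 0.4]
finger_gap: 0.0004
grip_force: 0.0
```

```bash
python3 - <<'E'
from workcell import env, eyes, order
import numpy as np,cv2,pickle
from scipy.spatial.transform import Rotation as R
S=env.get_state();q=S["orientation"];Rt=R.from_quat(np.r_[q[1:],q[0]])
print(S["tcp_pos"],S["joint_pos"],Rt.as_matrix()[:,0],Rt.inv().apply(np.array([.5,-.012,.082])-S["tcp_pos"]))
ims=[]
for n in("wrist","scene"):
    c=eyes.read_camera(n);pickle.dump(c,open(n+"1.pkl","wb"));ims.append(c["image"][:,:,::-1])
w,s=ims
cv2.imwrite("pics/w1.png",np.vstack([cv2.resize(w,(480,300)),cv2.resize(s[80:280,140:460],(480,300))]))
E
```

```text
[ 0.49767383 -0.01529341  0.12386368] [-1.91829216e-01  2.47106331e-01 -3.74822165e-01  9.50254331e-01
 -4.63481327e-04  2.66606139e+00] [ 0.96002463  0.27991179 -0.00144485] [ 0.00321554 -0.00250131  0.04185964]
```

View pics/w1.png

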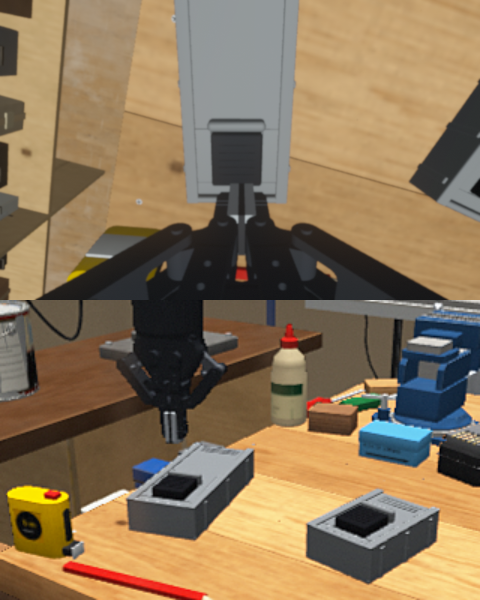

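The wrist view shows the case aligned with the tool. The tab is at about (237,160) in the reduced picture, directly ahead of the closed fingers, which are at x≈240, and the ridge is at y≈125. The scene part shows the gripper above the long case's tab. I'll check the tab with the wrist camera and descend to about 8 mm above it.

```bash
python3 - <<'E'
from h import *
w=pickle.load(open("wrist1.pkl","rb"))
p=np.array([(212,137),(262,137),(262,184),(210,184)])*640/480
X=plane(w,p,.05);print(X,X.mean(0))
t=pickle.load(open("top0.pkl","rb"))
f=(np.array([(186,388),(285,366),(305,472),(212,497)])+.5)/5-.5+np.array((205,140))
print(tri(t,f,w,p))
E
```

```text
[[ 0.51346241  0.01128421  0.05      ]
 [ 0.52412207 -0.02528239  0.05      ]
 [ 0.48662336 -0.03717893  0.05      ]
 [ 0.47487566  0.0030936   0.05      ]] [ 0.49977087 -0.01202088  0.05      ]
[[ 0.51664171  0.01076399  0.06025243]
 [ 0.52570171 -0.02563052  0.05277541]
 [ 0.48633421 -0.03622241  0.05096576]
 [ 0.4744897   0.00211756  0.04826915]]
```

Request:
creep_tool:
  plan: [0.003,-0.0025,0.02,0,0,0,0.003,-0.0025,0.04,0,0,0,0.003,-0.0025,0.042,0,0,0,0.003,-0.0025,0.042,0,0,0]

```text
clock: 2.33
tcp_pos: [0.5007, -0.0131, 0.0833]
orientation: [0.0, 0.99, 0.14, 0.001]
wrist_force: [0.3, -0.5, -0.5]
finger_gap: -0.0002
grip_force: 0.0
```

Request:
creep_tool:
  plan: [0,0,0.006,0,0,0,0,0,0.011,0,0,0,0,0,0.013,0,0,0,0,0,0.014,0,0,0,0,0,0.014,0,0,0]

```text
clock: 2.95
tcp_pos: [0.5007, -0.0124, 0.0684]
orientation: [0.0, 0.99, 0.141, 0.0]
wrist_force: [-0.1, -0.8, 2.3]
finger_gap: -0.0002
grip_force: 1.4
```

Request:
creep_tool:
  plan: [0,0,0.002,0,0,0,0,0,0.0035,0,0,0,0,0,0.0035,0,0,0,0,0,0.0035,0,0,0]

```text
clock: 3.45
tcp_pos: [0.5007, -0.0124, 0.0649]
orientation: [0.0, 0.99, 0.141, 0.0]
wrist_force: [1.8, -1.5, 4.6]
finger_gap: 0.0001
grip_force: 2.0
```

The tab is about 7 mm down, and the force matches its spring. Now I'll slide the cover.

Request:
creep_tool:
  plan: [0.003,0,0,0,0,0,0.006,0,0,0,0,0,0.009,0,0,0,0,0,0.012,0,0,0,0,0,0.016,0,0,0,0,0,0.02,0,0,0,0,0,0.02,0,0,0,0,0]

```text
clock: 4.32
tcp_pos: [0.5204, -0.0065, 0.0648]
orientation: [-0.0, 0.99, 0.141, 0.001]
wrist_force: [0.9, -2.1, 5.3]
finger_gap: -0.0001
grip_force: 2.0
```

Request:
creep_tool:
  plan: [0.004,0,0,0,0,0,0.009,0,0,0,0,0,0.014,0,0,0,0,0,0.019,0,0,0,0,0,0.024,0,0,0,0,0,0.028,0,0,0,0,0,0.03,0,0,0,0,0,0.03,0,0,0,0,0]

```text
clock: 5.32
tcp_pos: [0.5487, 0.0019, 0.0647]
orientation: [-0.0, 0.99, 0.141, 0.0]
wrist_force: [1.4, -2.4, 4.5]
finger_gap: -0.0
grip_force: 2.0
```

Request:
creep_tool:
  plan: [0.005,0,0,0,0,0,0.011,0,0,0,0,0,0.017,0,0,0,0,0,0.023,0,0,0,0,0,0.029,0,0,0,0,0,0.034,0,0,0,0,0,0.037,0,0,0,0,0,0.037,0,0,0,0,0]

```text
clock: 6.32
tcp_pos: [0.5845, 0.0122, 0.0648]
orientation: [0.0, 0.99, 0.141, 0.001]
wrist_force: [1.8, -3.3, 3.9]
finger_gap: -0.0001
grip_force: 2.0
```

```bash
python3 - <<'E'
from workcell import env, eyes, order
import numpy as np,cv2,pickle
ims=[]
for n in("wrist","top"):
    c=eyes.read_camera(n);pickle.dump(c,open(n+"2.pkl","wb"));ims.append(c["image"][:,:,::-1])
cv2.imwrite("pics/w2.png",np.vstack([cv2.resize(ims[0],(480,300)),cv2.resize(ims[1][110:260,180:420],(480,300))]))
E
```

```text
(no output)
```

View pics/w2.png

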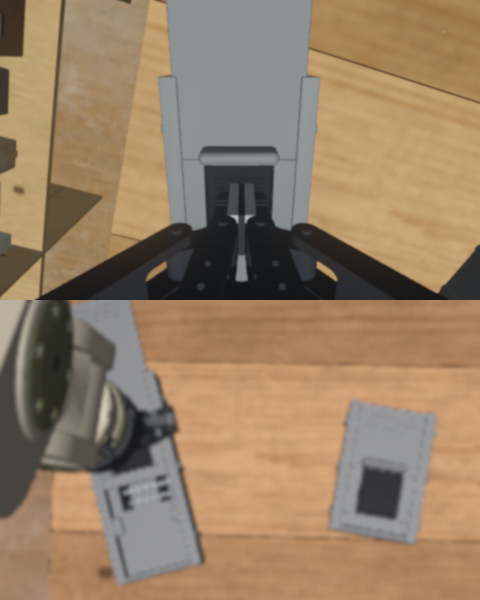

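The cover slid out with the finger: the bits show at about (145,495) in the lower picture, and the ridge at (240,156) in the upper is still ahead of the tip. I'll push on to the ridge and end stop.

Request:
creep_tool:
  plan: [0.003,0,0,0,0,0,0.006,0,0,0,0,0,0.008,0,0,0,0,0,0.01,0,0,0,0,0,0.012,0,0,0,0,0,0.012,0,0,0,0,0]

```text
clock: 7.18
tcp_pos: [0.5954, 0.0158, 0.0646]
orientation: [-0.0, 0.99, 0.141, -0.0]
wrist_force: [-2.1, 0.4, 4.9]
finger_gap: -0.0002
grip_force: 2.1
```

Request:
creep_tool:
  plan: [0.001,0,0,0,0,0,0.002,0,0,0,0,0,0.002,0,0,0,0,0]

```text
clock: 7.55
tcp_pos: [0.5974, 0.016, 0.0647]
orientation: [0.0, 0.99, 0.141, 0.0]
wrist_force: [-3.4, -0.5, 4.4]
finger_gap: 0.0
grip_force: 2.1
```

The force has reversed and is now about 3.5 N backwards, so the cover is at its stop. Lifting straight up.

Request:
creep_tool:
  plan: [0,0,-0.005,0,0,0,0,0,-0.015,0,0,0,0,0,-0.05,0,0,0,0,0,-0.1,0,0,0,-0.05,0,-0.13,0,0,0,-0.1,0,-0.14,0,0,0,-0.15,0,-0.15,0,0,0,-0.15,0,-0.15,0,0,0]

```text
clock: 8.55
tcp_pos: [0.4511, -0.0262, 0.2162]
orientation: [0.0, 0.99, 0.14, 0.001]
wrist_force: [0.4, 0.6, 0.7]
finger_gap: -0.0001
grip_force: 0.0
```

```bash
python3 - <<'E'
from workcell import env, eyes, order
import numpy as np,cv2,pickle
ims=[]
for n in("scene","top"):
    c=eyes.read_camera(n);pickle.dump(c,open(n+"3.pkl","wb"));ims.append(c["image"][:,:,::-1])
cv2.imwrite("pics/w3.png",np.vstack([cv2.resize(ims[0][120:270,200:440],(480,300)),cv2.resize(ims[1][110:260,180:420],(480,300))]))
E
```

```text
(no output)
```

View pics/w3.png

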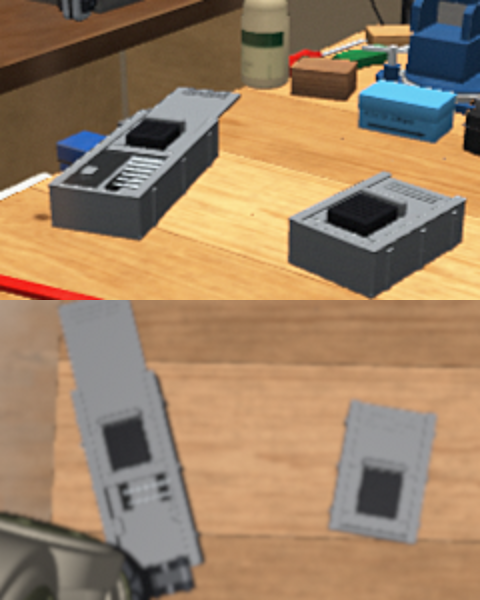

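The long cover stands open with its tab up (lower picture, tab at about 127,443), and the short case is shut. I'll measure the opening and hand in if it passes.

```bash
python3 - <<'E'
from h import *
from workcell import env, eyes, order
t=pickle.load(open("top3.pkl","rb"))
X=plane(t,[(180+127/2,110+143/2)],.05)[0]
d=np.linalg.norm(X[:2]-np.array([.5005,-.012]));print(X,d)
if d>.082: print(order.hand_in())
E
```

```text
[0.5872661  0.01214924 0.05      ] 0.09006410209764767
the job is handed in; nothing more can be done
None
```

The long case is open and handed in: its cover measured about 90 mm open with the tab back up, the short case is still shut and the arm is clear of both, but no verdict came back from the judge.

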